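# Start the hob and hold the sprung thermometer clip open over the pot's rim

## Task

Start the burner under the big open pot: twist the hob's sprung white knob clockwise to its stop, let go, and let it spring all the way back. Then squeeze the clip thermometer wide open by its two levers, lift it off its stand and lower it over the pot's rim, so that the pot wall stands in its gaping mouth, probe jaw (red lever) inside the pot and plain jaw outside, tips about 2 cm below the rim, nothing of it touching the pot. Finish while still holding it squeezed open there, with the pot and everything else left where it stood.

Things in the scene. Friction and masses are not known exactly. Their poses are not given: they have to be found in the camera images.
- knob (a joint): Turning angle of the hob's knob in rad: 0 at rest, grows clockwise seen from above, 1.0 at its stop. A spring (0.02 N m at rest, 0.07 N m at the stop) turns it back to 0 when it is let go.
- knob_grip (a point): Middle of the white knob's grip on its upright axis, 21 mm above the hob's glass. The grip is a bar 44 mm long (along x), 14 thick (along y), from 12 mm below to 12 mm above this point, on a 52 mm wide disc; red mark on top at its +x end. Axes turn with the knob. 60 mm of free glass around the axis.
- hob: Fixed black glass hob with a white rim, 380 x 520 mm, 20 mm high; origin at the centre of its underside. The knob is on its near right corner, at x -125, y -170 mm.
- pot_rim (a point): Centre of the big open steel pot's mouth, level with its rim, z up. Upright wall 3 mm thick: outer radius 95.5, inner 92.5 mm; pot 100 mm high, loose on the hob, about 1.6 kg, potatoes at the bottom up to 54 mm. Two loop handles stick out 35 mm on its +y and -y sides, 70 mm wide, 25 mm below the rim; the rim on the x sides is free.
- clip_grip (a point): Grasp point of the thermometer clip: midway between its levers, 30 mm above the hinge pin. z up, x along the pin, +y to the red lever and probe jaw. Each half is a plate 18 mm wide (x), 3 thick, from 46 mm above the pin (lever) to 44 below (jaw). On the stand the levers splay: 36 mm over the outsides here, 42 at the top. Pinched along y to the stop they are parallel, 27 mm over the outsides.
- clip: Clip half with red lever, pin, dial and probe; carries the other half, 65 g in all. Origin on the pin (12 mm thick), 100 mm above the table on the stand. Axes as clip_grip; leans 0.17 rad when squeezed open. The 4 mm probe rod runs outside the probe jaw, 17 mm from the mid-plane, to 68 mm below the pin. A 24 mm dial sits on the pin's +x end, up to 23 mm above it.
- tip_probe (a point): Middle of the rounded 5 mm thick lip at the tip of the jaw with the probe (red lever), about 42 mm below the pin. It must end inside the pot.
- tip_plain (a point): Middle of the same lip at the tip of the plain jaw (black lever), about 42 mm below the pin. It must end outside the pot.
- jaw (a joint): Clip opening in rad: 0 biting the stand's 4 mm board, -0.10 fully closed, 0.34 squeezed to its stop (18 mm free between the jaw tips, 27 mm over the levers). Sprung shut: 7 N on each lever at clip_grip holds the stop; 12 to 20 N is a firm hold. Squeezed to the stop, pin and jaws lie midway between the fingers, jaws straight below them.
- stand: Fixed light wooden stand of the clip: foot 70 x 80 x 15 mm, upright board 50 mm wide (x), 4 thick (y), top edge 94 mm above the table; origin at the centre of its underside. The clip sits astride the board's top edge, axes as the stand's, and lifts straight up once open; raise it 80 mm to clear the board with jaws and probe.
- jar: Loose glass jar with green cap, 56 mm wide, 85 mm high, near the stand; bystander. Origin at the centre of its underside.
- pan: Loose small lidded steel pan on the hob's far right zone, 128 mm wide, 97 mm high; bystander. Origin at the centre of its underside.
- mug: Loose blue mug, 76 mm wide, 85 mm high, left; bystander. Origin at the centre of its underside.
- oil: Loose amber bottle, 64 mm wide, 200 mm high, far left; bystander. Origin at the centre of its underside.
- spoon: Loose wooden spoon lying on the cutting board at the right; bystander.
- pot: The big open pot itself; origin at the centre of its underside, 100 mm below pot_rim, same axes.

How it is judged (in metres and radians):
On the way, in this order (a step that is already met when the one before it is completed fails the run):
1. the knob is twisted to its stop (value of joint knob above 0.92 rad), for 0.1 s.
2. the knob is let go and has sprung all the way back (value of joint knob below 0.08 rad and contact force between the fingers and hob below 0.1 N), for 0.1 s.
3. the clip is squeezed open and lifted off its stand (value of joint jaw above 0.26 rad and height (world z) of clip above 0.15 m and contact force between clip and stand below 0.1 N and contact force between the fingers and clip above 2 N), for 0.2 s.
At the end, for the whole second after the job is handed in: Ends holding: fingers keep the clip over 0.26 rad open, wall between its jaws, probe tip inside, plain tip outside (lip middles 2 mm or more off the wall, plain one under 25 mm), both 10 to 40 mm below the rim; clip still, under 0.2 N on pot, hob, stand; knob under 0.08 rad; pot within 12 mm (value of joint jaw above 0.26 rad and horizontal distance between tip_probe and pot_rim below 0.0905 m and horizontal distance between tip_plain and pot_rim between 0.0975 and 0.12 m and z of tip_probe in the frame of pot_rim between -0.04 and -0.01 m and z of tip_plain in the frame of pot_rim below -0.01 m and contact force between the fingers and clip above 2 N and contact force between clip and pot below 0.2 N and contact force between clip and hob below 0.2 N and contact force between clip and stand below 0.2 N and linear speed of clip below 0.03 m/s and value of joint knob below 0.08 rad and distance of pot_rim from where it was at the start of the episode below 0.012 m and angle between pot_rim's own z axis and vertical below 0.05 rad); the arm keeps its last pose, push and grip.
It fails at once if the pot is shifted more than 15 mm (distance of pot_rim from where it was at the start of the episode above 0.015 m).
It fails at once if a bystander is shifted more than 20 mm (distance of any of jar, pan, mug, oil, spoon from where it was at the start of the episode above 0.02 m).
It also fails if it takes over 54 s, if anything falls off the work surface, if the arm or the gripper's body presses on something with over 40 N, if the wrist force passes 120 N, or if a joint passes its speed limit or range.

## Robot

A 6-joint arm with a two-finger parallel gripper is mounted at the origin on the work surface. World frame = base frame: x ahead of the robot, y to its left, z up, the work surface at z = 0. Lengths are in mm, angles in rad, forces in N, time in s.
With the tool pointing down it reaches from about 375 to 925 mm from the base axis. Payload 5.7 kg.
Tool frame: the origin (TCP) lies midway between the tips of the shut fingers; the grasp point (between the pads) lies 19 mm behind it; z points along the fingers, y is the line along which they close (so a half turn about z gives the same grasp; the last joint's range is limited). The gripper opens to 88 mm and grips with 3 to 60 N. Pads are 20 mm wide; open, the fingers measure 115 mm over their backs; the gripper's body (75 mm by 178 mm) begins 61 mm behind the grasp point.
Start: joints at [-1.233, 0.359, 1.51, -0, 1.272, -0.115], TCP at [262.472, -539.51, 222.623] pointing down, gripper open.
Joint ranges: [-2.97, 2.97], [-1.01, 2.36], [0.21, 2.38], [-0.96, 4.11], [0.2, 2.71], [-2.98, 2.98]. Speed limits (rad/s): [2.39, 2.39, 3.14, 3.14, 3.14, 3.14].

## Interface

Orientations are given as a unit quaternion [x, y, z, w].
In Python, from rig import telemetry, cams, manip, nets gives the robot as it stands. The module is installed in compiled form; this text tells all that it offers.
- The arm moves only by the tool servo_tool, never from a script. Its argument "motion" is a list of rows, each a list of 3 entries, a list of its own where there are three numbers: the turn, a rotation vector about the tool's x, y, z in units of 8 degrees (1.0 is 8 degrees), then the shift along the tool's x, y, z in units of 60 mm (1.0 is 60 mm), then the gripper's target within -1 to 1 (fully open at 1, half-way at 0, shut at -1). A call has 1 to 20 rows; each row is the pose to reach, as a shift and turn from the pose commanded when the call began, along the tool's axes at that moment; what a row does not reach only later rows make up. A row lasts 1/8 s, in which the tool goes at most 62.5 mm and 10.7 degrees, less where a joint would pass 70% of its speed; a pose out of reach is approached as far as the arm can. A call with a gripper value outside its range is refused whole. The fingers move at their own pace and stop on an object; "squeeze" is the grip in N (left out, the last holds). Time passes only in rows, so rows that repeat a pose let the fingers close. It gives the time, the measured TCP pose, the force, the opening and the grip force at its end, in the units of the state.
- telemetry.sense(): the state, without advancing time (a new reading comes with each control period).
- cams.camera(name): name is "scene" or "top" or "wrist"; returns a dict with "img" (384x512x3 uint8, red, green, blue), "z_map" (384x512 float32, mm along the optical axis (not along the pixel's ray), 0 where there is no reading), "fx", "fy", "cx", "cy" (pixels), "eye" and "attitude" of the camera in the world; the wrist camera has in their place "T_tool_cam" (4x4, takes a point from camera to tool coordinates, whose origin is the TCP and whose axes are the flange's). Camera axes: x right, y down, z forward; pixel columns grow to the right and rows downward; lengths in mm; the calibration is good to about 2 mm. The wrist camera is an equidistant fisheye: a pixel r from the principal point sees the ray r / f radians off the axis. A picture is of the moment at which its call begins: read the wrist's pose just before it.
- manip.finish_job(): hands the job in; it is judged then, once.
Trained networks look in a picture, given as the dict that the camera call returned (one of the last four; its "shot" number tells which), for a name from the list of things; names that differ only in an ending like _2 or _b are one class to them, and where a whole thing is asked for, a point or a joint stands for the part that bears it (a point fixed in the world has none). Each returns a list of dicts, best first, with "p" (0 to 1); they miss things now and then, are a little off and sometimes report something else, mostly with a low value. They report only what shows in the picture. A call takes as long as a camera call.
- nets.find_in(picture, name): "uv" ([column, row] in pixels, amid what is visible of it).
- nets.outline_of(picture, name): "mask" (384x512 bool, what is visible of it) and "uv" ([column, row] in pixels, amid what is visible of it).
The state is a dict: "t": time; "joint_positions": joint angles; "joint_vel": joint speeds; "joint_torque": joint torques, N m; "ee_pos": TCP position; "tcp_rot": TCP orientation; "contact_force": force on the tool from outside, world axes, zero at the start; "moment": the same for the moment, N m; "width": finger opening in mm; "gripper_force": force on a finger pad.
Only numpy, scipy, OpenCV 4.12 (cv2) and the standard library are available. Lean on these libraries where they do the work, as an engineer would, in place of code of your own. Each camera call takes 0.05 s, during which the arm holds its last target. There are 200 camera calls.

## Working session

There is one attempt and no reset: what is moved stays moved. The work goes in short steps, Python scripts to look and compute and a tool call to move; the robot and the scene stay as the last step left them, time stands still between calls to the robot, and variables do not carry over. Pictures are saved under pics/ and viewed, at most 10 in all, crops included, and the job is handed in when it is done.

Besides the shell and the picture viewer there is one more tool, called after "Call:" as a command line: name --argument value ..., lists and objects as JSON in quotes. servo_tool: Moves the arm, as the interface text tells. Its arguments: {"type":"object","properties":{"motion":{"type":"array","items":{"type":"array"}},"squeeze":{"type":"number"}},"required":["motion"]}

```bash
mkdir -p pics
cat > h.py <<'E'
import numpy as np, cv2
from scipy.spatial.transform import Rotation as R
from rig import telemetry, cams, manip, nets
def save(c,n): cv2.imwrite('pics/'+n, c['img'][:,:,::-1])
def Rm(a):
    a=np.array(a); return a if a.shape==(3,3) else R.from_quat(a).as_matrix()
def cloud(c,s=None):
    """world points HxWx3 (nan where no depth)"""
    z=c['z_map'].astype(float); z[z==0]=np.nan
    v,u=np.mgrid[:z.shape[0],:z.shape[1]]
    x=(u-c['cx'])/c['fx']; y=(v-c['cy'])/c['fy']
    if 'T_tool_cam' in c:
        r=np.hypot(x,y)+1e-9; k=np.tan(np.minimum(r,1.5))/r
        p=np.stack([x*k*z,y*k*z,z],-1)
        T=np.array(c['T_tool_cam']); p=p@T[:3,:3].T+T[:3,3]
        return p@Rm(s['tcp_rot']).T+np.array(s['ee_pos'])
    p=np.stack([x*z,y*z,z],-1)
    return p@Rm(c['attitude']).T+np.array(c['eye'])
E
cat > a.py <<'E'
from h import *
s=telemetry.sense(); print({k:np.round(v,3) for k,v in s.items()})
for n in ['scene','top']:
    c=cams.camera(n); save(c,n+'0.png'); P=cloud(c); print(n,c['eye'],c['attitude'])
    for o in ['knob','knob_grip','hob','pot','pot_rim','clip','clip_grip','stand','jar','pan','mug','oil','spoon']:
        for d in nets.outline_of(c,o)[:1]:
            q=P[d['mask']]; q=q[~np.isnan(q[:,0])]
            if len(q): print(o,round(d['p'],2),np.round(d['uv']),len(q),'med',np.round(np.median(q,0)),'lo',np.round(np.percentile(q,2,0)),'hi',np.round(np.percentile(q,98,0)))
E
python3 a.py
```

```text
{'t': np.float64(0.0), 'joint_positions': array([-1.233,  0.36 ,  1.511,  0.   ,  1.272, -0.115]), 'joint_vel': array([ 0.001,  0.001, -0.   , -0.001, -0.001,  0.003]), 'joint_torque': array([-1.0000e-03, -5.1538e+01, -2.7073e+01,  6.7000e-02,  3.5000e-02,
       -0.0000e+00]), 'ee_pos': array([ 262.247, -538.883,  221.806]), 'tcp_rot': array([ 0.974,  0.224, -0.   , -0.001]), 'contact_force': array([-0.483,  0.21 , -0.189]), 'moment': array([-0.016,  0.014,  0.014]), 'gripper_force': np.float64(0.0), 'width': np.float64(87.837)}
scene [1502.41961624  500.52574868  996.5608293 ] [ 0.45090048  0.78468651 -0.36429387 -0.21964928]
knob 0.74 [260. 192.] 141 med [492. -14.  34.] lo [466. -41.  26.] hi [507.   3.  57.]
knob_grip 0.56 [258. 189.] 139 med [491. -13.  34.] lo [465. -38.  24.] hi [507.   6.  57.]
hob 0.94 [274. 245.] 7729 med [663. 107.  22.] lo [ 437. -106.   15.] hi [796. 400.  28.]
pot 0.61 [315. 237.] 3927 med [615. 240.  71.] lo [535. 148.  26.] hi [724. 335. 121.]
pot_rim 0.8 [315. 233.] 4219 med [615. 241.  70.] lo [534. 127.  22.] hi [724. 353. 121.]
clip 0.68 [206. 13
[... 1109 characters left out ...]
214.] 124 med [485. -21.  30.] lo [465. -44.  24.] hi [509.   3.  54.]
clip_grip 0.48 [262. 215.] 132 med [485. -21.  30.] lo [462. -44.  24.] hi [509.   3.  54.]
stand 0.64 [327. 234.] 308 med [ 414. -277.   14.] lo [ 369. -313.   -4.] hi [ 453. -247.   95.]
jar 0.77 [336. 193.] 187 med [ 564. -306.   83.] lo [ 541. -336.   28.] hi [ 588. -286.   91.]
pan 0.77 [259. 160.] 908 med [689. -10.  93.] lo [632. -66.  26.] hi [769.  45. 111.]
mug 0.94 [115. 230.] 465 med [440. 561.  35.] lo [408. 507.  -3.] hi [475. 621.  86.]
oil 0.89 [117. 186.] 392 med [597. 527. 127.] lo [572. 512.  14.] hi [627. 553. 199.]
spoon 0.74 [118. 186.] 464 med [596. 529. 124.] lo [571. 512.  -4.] hi [629. 584. 200.]
```

```bash
cat > b.py <<'E'
from h import *
c=cams.camera('top'); P=cloud(c)
im=cv2.resize(c['img'][110:300,80:400],None,fx=2.5,fy=2.5,interpolation=cv2.INTER_CUBIC); cv2.imwrite('pics/topc.png',im[:,:,::-1])
for n in ['hob','stand']:
    d=nets.outline_of(c,n)[0]; q=P[d['mask']]; q=q[(~np.isnan(q[:,0]))]
    q=q[(q[:,2]<30)].astype(np.float32)
    print(n,cv2.minAreaRect(q[:,:2]))
# pot rim circle
m=(abs(P[...,2]-120)<6)&(np.hypot(P[...,0]-634,P[...,1]-240)<115)
q=P[m]; A=np.c_[2*q[:,:2],np.ones(len(q))]; s=np.linalg.lstsq(A,(q[:,:2]**2).sum(1),rcond=None)[0]
print('pot',s[:2],np.sqrt(s[2]+s[0]**2+s[1]**2),len(q))
print(cams.camera('wrist')['T_tool_cam'])
E
python3 b.py
```

```text
Traceback (most recent call last):
  File "b.py", line 7, in <module>
    print(n,cv2.minAreaRect(q[:,:2]))
            ~~~~~~~~~~~~~~~^^^^^^^^^
cv2.error: OpenCV(4.12.0) /io/opencv/modules/imgproc/src/convhull.cpp:143: error: (-215:Assertion failed) total >= 0 && (depth == CV_32F || depth == CV_32S) in function 'convexHull'
```

View pics/topc.png

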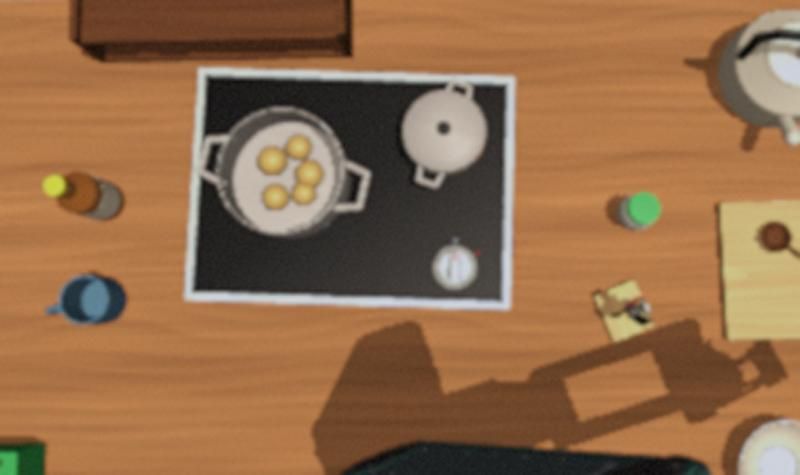

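View pics/scene0.png

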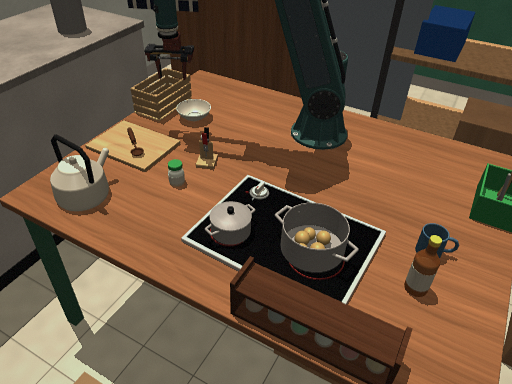

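Call:
servo_tool --motion '[[[0,0,0],[7.1,-6.1,0],1],[[0,0,0],[7.1,-6.1,0],1],[[0,0,0],[7.1,-6.1,0],1],[[0,0,0],[7.1,-6.1,0],1],[[0,0,0],[7.1,-6.1,0],1],[[0,0,0],[7.1,-6.1,0],1],[[0,0,0],[7.1,-6.1,0],1],[[0,0,0],[7.1,-6.1,0],1],[[0,0,0],[7.1,-6.1,0],1],[[0,0,0],[7.1,-6.1,0],1],[[0,0,0],[7.1,-6.1,0],1],[[0,0,0],[7.1,-6.1,0],1],[[0,0,0],[7.1,-6.1,0],1],[[0,0,0],[7.1,-6.1,0],1]]'

```text
t: 3.25
ee_pos: [485.2, -25.0, 222.7]
tcp_rot: [0.975, 0.224, -0.0, -0.0]
contact_force: [-0.6, 0.2, 0.1]
width: 87.5
gripper_force: 0.0
```

```bash
sed -i 's/q\[:,:2\]))$/np.ascontiguousarray(q[:,:2])))/' b.py
cat > c.py <<'E'
from h import *
s=telemetry.sense(); print({k:np.round(v,3) for k,v in s.items() if k in('t','joint_positions','ee_pos','tcp_rot','width')})
c=cams.camera('wrist'); print(c['fx'],c['cx'],c['cy'],c['T_tool_cam']); save(c,'w1.png'); P=cloud(c,s)
for o in ['knob_grip','knob']:
  for d in nets.outline_of(c,o)[:1]:
    q=P[d['mask']]; q=q[~np.isnan(q[:,0])]; print(o,d['p'],d['uv'],len(q),np.percentile(q,[2,50,98],axis=0).round())
    g=q[(q[:,2]>44)&(q[:,2]<62)][:,:2].astype(np.float32); print(len(g),g.mean(0),cv2.minAreaRect(g.copy()))
E
python3 b.py; python3 c.py
```

```text
hob ((618.8228759765625, 143.21795654296875), (521.14306640625, 380.0655517578125), 87.1989974975586)
stand ((551.1655883789062, -297.9913330078125), (45.927146911621094, 12.700845718383789), 46.91014099121094)
pot [630.90384739 239.19883065] 93.61221727956797 147
[[ 4.66411984e-04 -9.52544513e-01 -3.04398969e-01  8.42431962e+01]
 [ 9.99999392e-01  7.48401069e-04 -8.09705868e-04 -6.39163540e-02]
 [ 9.99093396e-04 -3.04398406e-01  9.52544284e-01 -1.62085493e+02]
 [ 0.00000000e+00  0.00000000e+00  0.00000000e+00  1.00000000e+00]]
{'t': np.float64(3.45), 'joint_positions': array([-0.192,  0.194,  1.749,  0.   ,  1.199,  0.926]), 'ee_pos': array([485.332, -24.287, 222.653]), 'tcp_rot': array([ 0.975,  0.224, -0.   , -0.   ]), 'width': np.float64(87.897)}
297.3186396354542 249.7284249337072 188.83481853536918 [[ 4.66414198e-04 -9.52544592e-01 -3.04398722e-01  8.42432128e+01]
 [ 9.99999392e-01  7.48427179e-04 -8.09781152e-04 -6.38697670e-02]
 [ 9.99172934e-04 -3.04398159e-01  9.52544362e-01 -1.62085493e+02]
 [ 0.00000000e+00  0.00000000e+00  0.00000000e+00  1.00000000e+00]]
knob_grip 0.65 [245.6, 167.8] 1352 [[463. -43.  26.]
 [485. -18.  29.]
 [506.   3.  54.]]
450 [484.3388   -19.804161] ((483.229736328125, -20.180828094482422), (14.18758773803711, 44.147216796875), 87.5951919555664)
knob 0.97 [244.5, 165.7] 1322 [[463. -43.  27.]
 [485. -18.  29.]
 [506.   2.  54.]]
450 [484.33646  -19.779379] ((483.229736328125, -20.180828094482422), (14.18758773803711, 44.147216796875), 87.5951919555664)
```

View pics/w1.png

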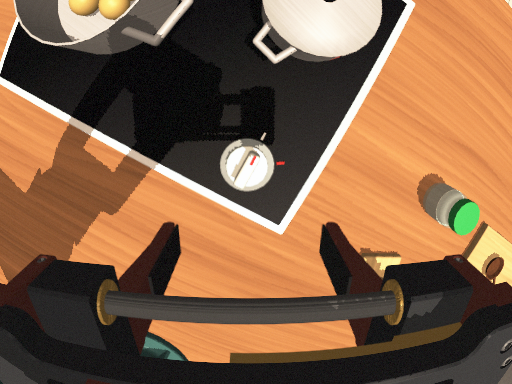

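Call:
servo_tool --motion '[[[0,0,1.2],[0.01,-0.07,0.8],1],[[0,0,2.4],[0.01,-0.07,1.6],1],[[0,0,3.56],[0.01,-0.07,2.2],1],[[0,0,3.56],[0.01,-0.07,2.4],1],[[0,0,3.56],[0.01,-0.07,2.8],1],[[0,0,3.56],[0.01,-0.07,3.17],1],[[0,0,3.56],[0.01,-0.07,3.17],1],[[0,0,3.56],[0.01,-0.07,3.17],-1],[[0,0,3.56],[0.01,-0.07,3.17],-1],[[0,0,3.56],[0.01,-0.07,3.17],-1],[[0,0,3.56],[0.01,-0.07,3.17],-1],[[0,0,3.56],[0.01,-0.07,3.17],-1],[[0,0,3.56],[0.01,-0.07,3.17],-1]]' --squeeze 20

```text
t: 5.22
ee_pos: [484.1, -20.0, 32.5]
tcp_rot: [1.0, -0.022, -0.0, -0.0]
contact_force: [-1.0, -0.4, 0.1]
width: 31.3
gripper_force: 0.0
```

Call:
servo_tool --motion '[[[0,0,0],[0,0,0],-1],[[0,0,0],[0,0,0],-1],[[0,0,0],[0,0,0],-1],[[0,0,0],[0,0,0],-1],[[0,0,1.2],[0,0,0],-1],[[0,0,2.4],[0,0,0],-1],[[0,0,3.6],[0,0,0],-1],[[0,0,4.8],[0,0,0],-1],[[0,0,6],[0,0,0],-1],[[0,0,7.1],[0,0,0],-1],[[0,0,7.1],[0,0,0],-1],[[0,0,7.1],[0,0,0],-1],[[0,0,7.1],[0,0,0],-1]]'

```text
t: 6.85
ee_pos: [483.7, -21.6, 32.5]
tcp_rot: [0.869, -0.494, 0.0, 0.001]
contact_force: [-2.8, -9.1, 1.2]
width: 13.9
gripper_force: 20.0
```

```bash
python3 -c "
from h import *
s=telemetry.sense(); print({k:np.round(v,3) for k,v in s.items()})
c=cams.camera('wrist'); cv2.imwrite('pics/w2.png',c['img'][100:300,130:380,::-1])"
```

```text
{'t': np.float64(6.85), 'joint_positions': array([-0.185,  0.467,  1.947, -0.004,  0.728,  2.422]), 'joint_vel': array([-0.001,  0.002, -0.   , -0.001,  0.002,  0.001]), 'joint_torque': array([  4.454, -45.485, -14.807,   2.361,  -0.225,   0.074]), 'ee_pos': array([483.673, -21.611,  32.456]), 'tcp_rot': array([ 0.869, -0.494,  0.   ,  0.001]), 'contact_force': array([-2.772, -9.054,  1.22 ]), 'moment': array([-1.401,  0.343,  0.082]), 'gripper_force': np.float64(19.992), 'width': np.float64(13.931)}
```

Call:
servo_tool --motion '[[[0,0,0],[0,0,0],1],[[0,0,0],[0,0,0],1],[[0,0,0],[0,0,0],1],[[0,0,0],[0,0,0],1],[[0,0,0],[0,0,0],1],[[0,0,0],[0,0,0],1],[[0,0,0],[0,0,0],1],[[0,0,0],[0,0,-1],1],[[0,0,0],[0,0,-2],1],[[0,0,0],[0,0,-3],1]]'

```text
t: 8.15
ee_pos: [483.7, -19.9, 214.2]
tcp_rot: [0.869, -0.495, -0.0, -0.0]
contact_force: [0.8, -1.4, -1.0]
width: 87.6
gripper_force: 0.0
```

```bash
cat > d.py <<'E'
from h import *
s=telemetry.sense(); print(np.round(s['ee_pos'],1),s['width'],s['joint_positions'].round(3))
c=cams.camera('wrist'); P=cloud(c,s)
for d in nets.outline_of(c,'knob_grip')[:1]:
    q=P[d['mask']]; q=q[~np.isnan(q[:,0])]
    g=q[(q[:,2]>44)&(q[:,2]<62)][:,:2].astype(np.float32).copy(); print(d['p'],len(g),cv2.minAreaRect(g))
E
python3 d.py
```

```text
[483.7 -19.9 214.2] 87.6449435216952 [-0.184  0.201  1.763  0.     1.178  2.422]
0.97 485 ((484.1885986328125, -20.990447998046875), (14.340391159057617, 42.89254379272461), 87.53022766113281)
```

Call:
servo_tool --motion '[[[0,0,-1.3],[0,0,-0.85],1],[[0,0,-2.6],[0.5,0.5,-0.85],1],[[0,0,-3.9],[1,1,-0.85],1],[[0,0,-5.2],[1.5,1.5,-0.85],1],[[0,0,-6.5],[2,2,-0.85],1],[[0,0,-7.8],[2.5,2.5,-0.85],1],[[0,0,-9.1],[3.08,3.2,-0.85],1],[[0,0,-10.4],[3.08,3.2,-0.85],1],[[0,0,-11.7],[3.08,3.2,-0.85],1],[[0,0,-13],[3.08,3.2,-0.85],1],[[0,0,-14.3],[3.08,3.2,-0.85],1],[[0,0,-15.6],[3.08,3.2,-0.85],1],[[0,0,-16.9],[3.08,3.2,-0.85],1],[[0,0,-18.2],[3.08,3.2,-0.85],1],[[0,0,-19.5],[3.08,3.2,-0.85],1],[[0,0,-20.8],[3.08,3.2,-0.85],1],[[0,0,-21.3],[3.08,3.2,-0.85],1],[[0,0,-21.3],[3.08,3.2,-0.85],1]]'

```text
t: 10.5
ee_pos: [412.8, -276.4, 262.4]
tcp_rot: [0.566, 0.824, 0.0, -0.001]
contact_force: [-0.2, -0.4, -1.5]
width: 88.1
gripper_force: 0.0
```

```bash
cat > e.py <<'E'
from h import *
import sys
s=telemetry.sense(); print(s['t'],np.round(s['ee_pos'],1),s['tcp_rot'].round(3),s['joint_positions'].round(3))
c=cams.camera('wrist'); P=cloud(c,s); save(c,sys.argv[1])
np.savez('w.npz',P=P,img=c['img'])
for o in ['clip_grip','clip','stand','tip_probe','tip_plain']:
  for d in nets.outline_of(c,o)[:1]:
    q=P[d['mask']]; q=q[~np.isnan(q[:,0])]; print(o,round(d['p'],2),d['uv'],len(q),np.percentile(q,[2,50,98],axis=0).round().tolist())
    if o=='stand':
        for lo,hi in((8,24),(86,100)):
            g=q[(q[:,2]>lo)&(q[:,2]<hi)][:,:2].astype(np.float32).copy()
            if len(g)>4: print(lo,len(g),cv2.minAreaRect(g))
    if o=='clip':
        for lo,hi in((130,142),(142,152)):
            g=q[(q[:,2]>lo)&(q[:,2]<hi)][:,:2].astype(np.float32).copy()
            if len(g)>4: print(lo,len(g),g.mean(0),cv2.minAreaRect(g))
E
python3 e.py w3.png
```

```text
10.5 [ 412.8 -276.4  262.4] [ 0.566  0.824  0.    -0.001] [-0.729  0.173  1.67   0.     1.3   -1.096]
clip_grip 0.71 [242.6, 186.0] 1077 [[389.0, -336.0, -0.0], [409.0, -290.0, 108.0], [430.0, -274.0, 144.0]]
clip 0.86 [241.6, 186.3] 1020 [[389.0, -325.0, 0.0], [410.0, -289.0, 109.0], [436.0, -274.0, 144.0]]
130 101 [ 405.12186 -287.36877] ((408.0897216796875, -287.5090026855469), (41.02223587036133, 17.240489959716797), 20.19811248779297)
142 90 [ 409.1516 -287.1704] ((408.1991882324219, -287.4945983886719), (41.31803512573242, 16.512161254882812), 21.01736068725586)
stand 0.65 [246.0, 156.5] 2033 [[368.0, -321.0, 12.0], [404.0, -278.0, 15.0], [449.0, -248.0, 90.0]]
8 1929 ((408.11944580078125, -287.0390930175781), (80.16632080078125, 67.01553344726562), 20.977418899536133)
86 44 ((406.0774841308594, -272.6827392578125), (8.339900970458984, 22.30130386352539), 55.71183776855469)
tip_probe 0.83 [244.6, 185.7] 964 [[389.0, -323.0, 4.0], [410.0, -289.0, 111.0], [429.0, -274.0, 144.0]]
tip_plain 0.58 [226.8, 185.1] 277 [[387.0, -300.0, 68.0], [395.0, -291.0, 120.0], [403.0, -283.0, 144.0]]
```

View pics/w3.png

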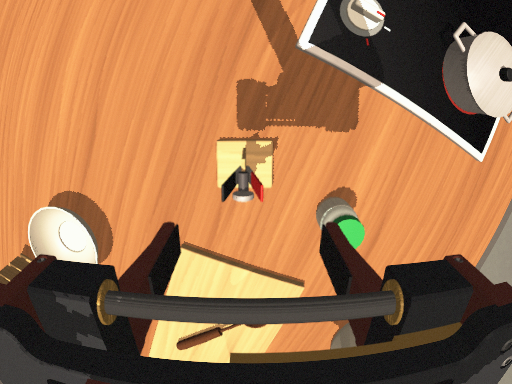

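Call:
servo_tool --motion '[[[0,0,0],[-0.14,-0.14,0.5],1],[[0,0,0],[-0.14,-0.14,1],1],[[0,0,0],[-0.14,-0.14,1.5],1],[[0,0,0],[-0.14,-0.14,2],1],[[0,0,0],[-0.14,-0.14,2.52],1],[[0,0,0],[-0.14,-0.14,2.52],0],[[0,0,0],[-0.14,-0.14,2.52],-1],[[0,0,0],[-0.14,-0.14,2.52],-1],[[0,0,0],[-0.14,-0.14,2.52],-1],[[0,0,0],[-0.14,-0.14,2.52],-1],[[0,0,0],[-0.14,-0.14,2.52],-1],[[0,0,0],[-0.14,-0.14,2.52],-1],[[0,0,0],[-0.14,-0.14,2.52],-1],[[0,0,0],[-0.14,-0.14,2.52],-1],[[0,0,0],[-0.14,-0.14,2.52],-1],[[0,0,0],[-0.14,-0.14,2.52],-1]]' --squeeze 16

```text
t: 12.8
ee_pos: [408.4, -288.9, 113.6]
tcp_rot: [0.566, 0.825, -0.001, 0.001]
contact_force: [-4.3, -2.3, 11.0]
width: 26.9
gripper_force: 16.0
```

```bash
python3 e.py w4.png
```

```text
12.8 [ 408.4 -288.9  113.6] [ 0.566  0.825 -0.001  0.001] [-0.753  0.351  1.848 -0.002  0.941 -1.12 ]
clip_grip 0.83 [251.0, 241.2] 2939 [[393.0, -349.0, -0.0], [411.0, -288.0, 108.0], [436.0, -276.0, 146.0]]
clip 0.86 [249.5, 241.9] 2749 [[393.0, -304.0, 54.0], [409.0, -288.0, 109.0], [423.0, -276.0, 146.0]]
130 191 [ 406.9521  -283.86374] ((408.7152099609375, -288.5408935546875), (26.649398803710938, 18.17917251586914), 21.935527801513672)
142 374 [ 407.76233 -287.78467] ((408.5373229980469, -288.6510925292969), (26.906625747680664, 18.471704483032227), 20.537017822265625)
stand 0.9 [248.9, 180.6] 5500 [[367.0, -325.0, 6.0], [403.0, -280.0, 15.0], [450.0, -248.0, 94.0]]
8 4994 ((409.038330078125, -287.5664367675781), (79.87267303466797, 68.75489044189453), 21.448745727539062)
86 157 ((400.8392333984375, -276.1529235839844), (22.898590087890625, 10.973161697387695), 74.4399185180664)
tip_probe 0.67 [250.2, 242.8] 2705 [[393.0, -303.0, 57.0], [410.0, -288.0, 110.0], [423.0, -276.0, 146.0]]
tip_plain 0.71 [227.8, 240.3] 652 [[393.0, -300.0, 58.0], [396.0, -287.0, 124.0], [401.0, -284.0, 147.0]]
```

Call:
servo_tool --motion '[[[0,0,0],[0,0,-0.15],-1],[[0,0,0],[0,0,-0.3],-1],[[0,0,0],[0,0,-0.5],-1],[[0,0,0],[0,0,-0.8],-1],[[0,0,0],[0,0,-1.1],-1],[[0,0,0],[0,0,-1.4],-1],[[0,0,0],[0,0,-1.7],-1],[[0,0,0],[0,0,-2],-1],[[0,0,0],[0,0,-2.3],-1],[[0,0,0],[0,0,-2.3],-1],[[0,0,0],[0,0,-2.3],-1]]'

```text
t: 14.48
ee_pos: [408.1, -287.4, 249.9]
tcp_rot: [0.566, 0.824, 0.0, -0.0]
contact_force: [0.1, -0.4, -0.5]
width: 26.8
gripper_force: 16.0
```

```bash
python3 e.py w5.png
```

```text
14.475 [ 408.1 -287.4  249.9] [ 0.566  0.824  0.    -0.   ] [-0.752  0.187  1.684  0.     1.27  -1.12 ]
clip_grip 0.96 [250.4, 241.6] 2669 [[393.0, -303.0, 186.0], [410.0, -286.0, 245.0], [424.0, -275.0, 283.0]]
clip 0.74 [377.0, 10.6] 757 [[461.0, -46.0, 21.0], [485.0, -28.0, 30.0], [507.0, -16.0, 54.0]]
stand 0.78 [250.0, 158.6] 2894 [[369.0, -325.0, 12.0], [408.0, -286.0, 15.0], [449.0, -248.0, 94.0]]
8 2689 ((408.2855529785156, -287.5375061035156), (80.51786041259766, 67.87234497070312), 21.174203872680664)
86 129 ((408.1725769042969, -287.93414306640625), (3.27957820892334, 47.56708526611328), 21.14570426940918)
tip_probe 0.92 [250.5, 240.7] 2855 [[393.0, -381.0, -0.0], [410.0, -286.0, 245.0], [442.0, -275.0, 282.0]]
tip_plain 0.88 [229.6, 235.7] 681 [[392.0, -349.0, 15.0], [396.0, -286.0, 260.0], [406.0, -283.0, 283.0]]
```

View pics/w5.png

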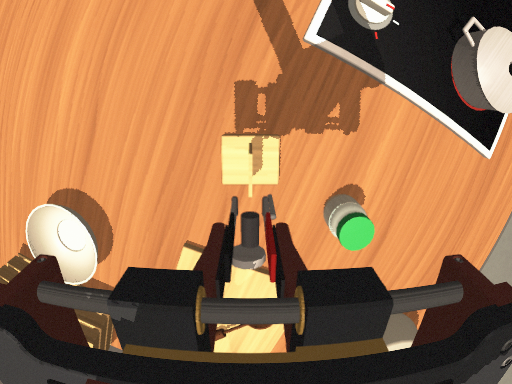

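Call:
servo_tool --motion '[[[0,0,0],[0.3,0.2,0],-1],[[0,0,0.2],[0.9,0.6,0],-1],[[0,0,0.5],[1.5,1.05,0],-1],[[0,0,0.8],[2.1,1.5,0],-1],[[0,0,1.0],[2.7,1.9,0],-1],[[0,0,1.3],[3.3,2.3,0],-1],[[0,0,1.5],[3.9,2.7,0],-1],[[0,0,1.7],[4.5,3.1,0],-1],[[0,0,1.9],[5.1,3.5,0],-1],[[0,0,2.1],[5.7,3.95,0],-1],[[0,0,2.3],[6.3,4.4,0],-1],[[0,0,2.5],[6.9,4.8,0],-1],[[0,0,2.63],[7.3,5.05,0],-1],[[0,0,2.63],[7.42,5.15,0],-1],[[0,0,2.63],[7.42,5.15,0],-1],[[0,0,2.63],[7.42,5.15,0],-1]]'

```text
t: 16.77
ee_pos: [536.5, 237.6, 250.2]
tcp_rot: [0.707, 0.707, -0.0, -0.0]
contact_force: [-0.5, 0.4, -0.8]
width: 26.5
gripper_force: 16.0
```

```bash
cat > f.py <<'E'
from h import *
import sys
def circ(q):
    for _ in range(4):
        A=np.c_[2*q[:,:2],np.ones(len(q))]; s=np.linalg.lstsq(A,(q[:,:2]**2).sum(1),rcond=None)[0]
        r=np.sqrt(s[2]+s[0]**2+s[1]**2); e=abs(np.hypot(*(q[:,:2]-s[:2]).T)-r); q=q[e<max(3,2*np.median(e))]
    return s[:2].round(1),r.round(1),len(q),np.percentile(q[:,2],[5,50,95]).round(1)
s=telemetry.sense(); print(s['t'],np.round(s['ee_pos'],1),s['tcp_rot'].round(3),s['joint_positions'].round(3),s['width'],s['gripper_force'],s['contact_force'].round(1))
for n in ['wrist','top','scene']:
    c=cams.camera(n); P=cloud(c,s); save(c,sys.argv[1]+n+'.png')
    m=(abs(P[...,2]-120)<5)&(abs(np.hypot(P[...,0]-631,P[...,1]-239)-94)<9)
    q=P[m]; print(n,len(q)); 
    if len(q)>20: print(circ(q), 'nearest x rim', np.median(q[(abs(q[:,1]-239)<25)&(q[:,0]<631)],0).round(1))
    if n=='wrist':
        T=np.linalg.inv(np.array(c['T_tool_cam'])); W=lambda p:(np.array(p)-s['ee_pos'])@Rm(s['tcp_rot'])
        m=(np.linalg.norm(P[...,:2]-np.array(s['ee_pos'])[:2],axis=-1)<28)&(P[...,2]>s['ee_pos'][2]-90)&(P[...,2]<s['ee_pos'][2]+36)
        q=P[m]-np.array(s['ee_pos'])
        for lo in range(-90,36,10):
            g=q[(q[:,2]>=lo)&(q[:,2]<lo+10)]
            if len(g)>5: print(lo,len(g),np.percentile(g,[3,50,97],axis=0).round(1).tolist())
E
python3 f.py p1
```

```text
16.775 [536.5 237.6 250.2] [ 0.707  0.707 -0.    -0.   ] [ 0.299  0.317  1.503 -0.     1.322  0.3  ] 26.512474809376243 15.989960432052612 [-0.5  0.4 -0.8]
wrist 1674
(array([628.8, 240.2]), np.float64(93.2), 1673, array([115.8, 119.5, 120.9])) nearest x rim [536.6 240.1 119.7]
-80 18 [[14.7, 1.5, -79.2], [16.3, 2.7, -74.9], [18.3, 3.4, -70.8]]
-70 22 [[14.8, 1.0, -69.0], [16.0, 2.5, -64.9], [18.1, 3.0, -61.2]]
-60 130 [[-13.9, -5.7, -57.9], [9.6, 2.9, -54.2], [17.7, 9.1, -50.2]]
-50 87 [[-13.2, -5.7, -49.5], [10.5, 3.8, -44.0], [17.9, 9.0, -40.1]]
-40 108 [[-13.4, -6.2, -39.5], [11.0, 2.7, -35.3], [18.2, 8.9, -30.6]]
-30 81 [[-13.3, -6.3, -29.6], [-10.8, 8.0, -24.6], [13.0, 9.3, -20.1]]
-20 319 [[-12.5, -10.6, -19.3], [-0.4, 8.4, -12.0], [12.1, 11.5, -10.1]]
-10 755 [[-11.7, -10.4, -9.8], [-0.4, -2.0, -8.0], [11.3, 10.9, -0.5]]
0 791 [[-20.0, -15.2, 0.3], [-0.4, -9.8, 5.4], [20.3, 11.8, 9.5]]
10 424 [[-21.2, -4.8, 10.3], [10.5, 11.0, 15.1], [21.7, 11.9, 19.8]]
20 495 [[-21.3, -4.0, 20.5], [-10.1, 10.5, 25.1], [21.4, 12.1, 29.8]]
30 647 [[-21.3, -8.3, 30.4], [-10.4, 6.2, 32.2], [21.5, 12.0, 35.7]]
top 86
(array([630.9, 238.8]), np.float64(93.4), 86, array([115.3, 119.5, 123.5])) nearest x rim [537.8 228.5 120.3]
scene 355
(array([630.1, 240.7]), np.float64(93.5), 332, array([115.6, 120. , 123.7])) nearest x rim [537.2 237.3 118.8]
```

View pics/p1wrist.png

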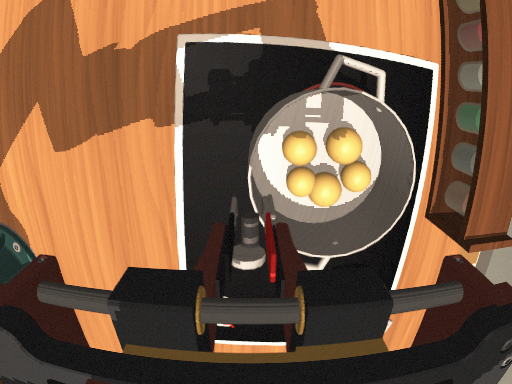

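Call:
servo_tool --motion '[[[0,0,0],[0,0.01,0.15],-1],[[0,0,0],[0,0.01,0.35],-1],[[0,0,0],[0,0.01,0.55],-1],[[0,0,0],[0,0.01,0.75],-1],[[0,0,0],[0,0.01,0.9],-1],[[0,0,0],[0,0.01,1.05],-1],[[0,0,0],[0,0.01,1.2],-1],[[0,0,0],[0,0.01,1.35],-1],[[0,0,0],[0,0.01,1.47],-1],[[0,0,0],[0,0.01,1.54],-1],[[0,0,0],[0,0.01,1.54],-1],[[0,0,0],[0,0.01,1.54],-1],[[0,0,0],[0,0.01,1.54],-1]]'

```text
t: 18.55
ee_pos: [537.6, 238.9, 158.2]
tcp_rot: [0.707, 0.707, 0.0, 0.0]
contact_force: [0.3, 0.0, -0.5]
width: 26.9
gripper_force: 16.0
```

```bash
python3 f.py p2; python3 -c "
import cv2; i=cv2.imread('pics/p2wrist.png')[150:310,160:400]; cv2.imwrite('pics/p2c.png',cv2.resize(i,None,fx=3,fy=3))"
```

```text
18.55 [537.6 238.9 158.2] [0.707 0.707 0.    0.   ] [0.301 0.406 1.611 0.    1.124 0.3  ] 26.88194789351053 15.98999798297882 [ 0.3  0.  -0.5]
wrist 2356
(array([628.7, 240.1]), np.float64(93.2), 2354, array([115.8, 119.5, 120.8])) nearest x rim [536.4 253.5 119.7]
-90 18 [[-3.2, -10.2, -89.0], [-1.0, 15.6, -83.9], [7.5, 27.7, -80.1]]
-80 32 [[-3.9, -10.0, -78.6], [15.2, 3.0, -74.9], [18.2, 25.7, -70.3]]
-70 42 [[-3.8, 1.2, -69.6], [14.8, 2.9, -64.7], [18.3, 27.6, -60.0]]
-60 146 [[-13.7, -5.0, -58.4], [4.9, 4.3, -54.2], [17.8, 25.6, -50.3]]
-50 112 [[-13.1, -4.8, -49.8], [0.6, 8.2, -44.1], [17.8, 25.7, -40.4]]
-40 247 [[-12.6, -4.8, -39.7], [0.2, 8.7, -37.9], [17.6, 26.6, -31.7]]
-30 76 [[-13.5, -5.4, -29.1], [-10.8, 8.0, -24.8], [12.8, 9.4, -20.4]]
-20 327 [[-12.4, -10.3, -19.2], [-1.1, 8.5, -11.9], [12.1, 11.4, -10.0]]
-10 768 [[-11.6, -10.6, -9.8], [-0.4, -2.3, -7.9], [11.4, 10.9, -0.5]]
0 763 [[-19.9, -15.3, 0.5], [-0.4, -9.9, 5.3], [20.4, 11.9, 9.3]]
10 430 [[-21.3, -4.7, 10.4], [10.5, 11.0, 14.8], [21.6, 12.0, 19.8]]
20 487 [[-21.2, -4.7, 20.2], [10.5, 10.4, 24.8], [21.3, 12.1, 29.6]]
30 653 [[-21.5, -8.2, 30.3], [-10.3, 6.3, 32.1], [21.3, 12.1, 35.6]]
top 96
(array([630.8, 238.9]), np.float64(93.6), 96, array([116.1, 118.8, 123.8])) nearest x rim [539.3 219.  121.5]
scene 349
(array([630.1, 240.8]), np.float64(93.6), 322, array([115.5, 119.9, 123.4])) nearest x rim [538.  227.5 120.2]
```

View pics/p2c.png

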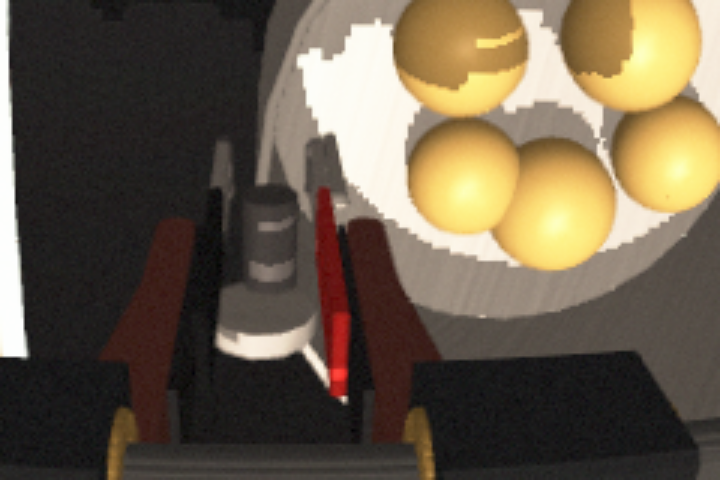

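The pot wall, at about (265,150) in the crop, stands between the plain jaw (222,160) and the probe jaw (322,160), and nothing touches.

```bash
python3 -c "
from h import *
print(manip.finish_job())"
```

```text
the job is handed in; nothing more can be done
None
```

I twisted the knob to its stop and it sprang fully back. The clip is held squeezed open over the pot's near rim, probe jaw inside, with no contact force showing. I handed the job in at about 19 s, but the hand-in returned no verdict.

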